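# Unclamp the measured tray and stack it

## Task

The blue tray on the measuring fixture has been checked: push the red handle of the toggle clamp over so that the clamp arm flips up past centre and stays open, with the tray still in its nest. Then lift the blue tray out, carry it level and set it down gently on the grey tray so that all four corner pins drop into the sockets and it sits flush; leave the clamp open, the grey tray where it stands and everything else undisturbed.

Things in the scene. Friction and masses are not known exactly. Their poses are not given: they have to be found in the camera images.
- fixture: fixture bolted down, left or right of the robot: aluminium plate 170 (x) x 240 (y) x 15 mm. Origin on the table, within 5 mm of the plate's centre. Tray nest centred at y = +50 mm: rails carry the tray's underside 35 mm above the table; black stops (tops at 45 mm, 3 mm clear) outside its x and +y sides, so it lifts straight up. Toggle clamp on the -y half.
- clamp (a joint): clamp angle, rad; arm and red handle are one rigid L. About 0 = shut: arm level, pad on the tray's -y rim, handle upright. Grows as the handle is pushed away from the tray (to fixture -y). Over-centre by weight: let go below about 0.8 it falls shut, above it falls on to the stop at 1.65 and stays (arm just past upright, top 190 mm up; handle level, 90 mm up). Start: 3 N at the handle.
- clamp_pivot (a point): fixed point: the clamp's hinge axis, in the fixture frame x = 0, y = -75 mm, z = 90 mm; the axis runs along the fixture's x
- clamp_handle (a point): point on the axis of the red handle, 85 mm from the hinge axis (moves with the clamp). The handle is a red cylinder of 20 mm diameter that spans 45 to 120 mm from the hinge axis; shut, it stands upright, its top 210 mm above the table
- clamp_pad (a point): underside centre of the clamp's rubber pad (18 mm diameter), 79 mm from the hinge along the arm; moves with the clamp
- tray: blue tray 150 (x) x 110 (y) x 40 mm, 0.6 kg, in the nest, axes as the fixture. Origin: centre of the floor's underside; floor top at z = 5. Grip rib: 12 mm thick (x), 66 long (y), upright across the middle, top z = 38, 60 mm free either side; take it from above, fingers closing along x. Four steel pins (12 mm thick, tapering to 7) reach 12 mm below the underside at x +-61, y +-41.
- dock: grey tray, same size and shape (rib of bare aluminium), loose on the table left or right of the robot, 1.4 kg. Origin: centre of its underside. Four round sockets in its top at x +-61, y +-41 mm, 17 mm wide, 16 deep. Seated on it, the blue tray's origin is 40 mm above this one, axes parallel (a half turn is as good).
- probe: dark grey hand-held measuring probe lying on its side, 220 mm long with a red ball tip; bystander
- ref_sphere: white reference ball on a steel stand, 98 mm high; bystander
- driver: yellow-handled screwdriver 160 mm long, lying on the table; bystander
- gauge_case: small wooden gauge case 75 x 52 x 28 mm; bystander
- mouse: round black mouse, 62 mm; bystander
- cleaner: white bottle with blue cap, 150 mm high; bystander

How it is judged (in metres and radians):
On the way, in this order (a step that is already met when the one before it is completed fails the run):
1. the clamp has been flipped past centre to its open stop, the blue tray still in its nest (value of joint clamp above 1.45 rad and distance of tray from where it was at the start of the episode below 0.015 m), for 0.2 s.
2. the blue tray has been lifted out of the nest (underside 30 mm or more above the rails) (z of tray in the frame of fixture above 0.065 m and value of joint clamp above 1.3 rad), for 0.1 s.
At the end, for the whole second after the job is handed in: Blue tray seated on the grey one, all four pins in: centres within 5 mm, underside 37 to 43.5 mm above the grey one's, axes parallel within 0.06 rad (half turn allowed), level (0.03 rad), at rest; clamp open (over 1.45 rad); grey tray within 30 mm of its start (horizontal distance between tray and dock below 0.005 m and z of tray in the frame of dock between 0.037 and 0.0435 m and angle between the x axis of tray and the x axis of dock, either way round below 0.06 rad and angle between the z axis of tray and the z axis of dock, either way round below 0.03 rad and angle between tray's own z axis and vertical below 0.05 rad and height (world z) of tray below 0.05 m and linear speed of tray below 0.02 m/s and value of joint clamp above 1.45 rad and distance of dock from where it was at the start of the episode below 0.03 m); the robot touches nothing.
It fails at once if the blue tray is tipped by more than 0.4 rad (angle between tray's own z axis and vertical above 0.4 rad).
It fails at once if the blue tray is dropped onto the grey one (faster than 0.35 m/s within 12 mm of seated, a fall of some 6 mm) (horizontal distance between tray and dock below 0.06 m and z of tray in the frame of dock below 0.052 m and linear speed of tray above 0.35 m/s).
It fails at once if the blue tray is rammed onto the grey one (over 90 N between them) (contact force between tray and dock above 90 N).
It fails at once if the grey tray is shoved more than 30 mm (distance of dock from where it was at the start of the episode above 0.03 m).
It fails at once if a bystander is moved more than 30 mm (distance of any of probe, ref_sphere, driver, gauge_case, mouse, cleaner from where it was at the start of the episode above 0.03 m).
It also fails if it takes over 61 s, if anything falls off the work surface, if the arm or the gripper's body presses on something with over 40 N, if the wrist force passes 120 N, or if a joint passes its speed limit or range.

## Robot

A 6-joint arm with a two-finger parallel gripper is mounted at the origin on the work surface. World frame = base frame: x ahead of the robot, y to its left, z up, the work surface at z = 0. Lengths are in m, angles in degrees, forces in N, time in s.
With the tool pointing down it reaches from about 0.4 to 0.825 m from the base axis. Payload 7 kg.
Tool frame: the origin (TCP) lies midway between the tips of the shut fingers; the grasp point (between the pads) lies r.grip_depth behind it (r.grip_depth is the distance from the TCP to the grasp point, in m); z points along the fingers, y is the line along which they close (so a half turn about z gives the same grasp; the last joint's range is limited). The gripper opens to 88 mm and grips with 3 to 60 N. Pads are 19 mm wide; open, the fingers measure 130 mm over their backs; the gripper's body (78 mm by 193 mm) begins 47 mm behind the grasp point.
Start: joints at [89.846, 20.546, 0.682, 0, -70.136, -16.507], TCP at [0.194, 0.647, 0.227] pointing down, gripper open.
Joint ranges: [-176.03, 176.03], [-82.01, 121.73], [-58.28, 71.71], [-173.87, 95.51], [-174.79, -0.11], [-173.66, 173.66]. Speed limits (degrees/s): [136.94, 136.94, 172.46, 180, 180, 180].

## Interface

Orientations are given as [roll, pitch, yaw] about the fixed x, y, z axes, in that order (R = Rz(yaw) Ry(pitch) Rx(roll)).
In Python, from plant import r gives the robot as it stands.
- The arm moves only by the shell command python3 drive.py 'ROWS' [OPENING] [FORCE]. ROWS is a JSON list of rows, 1 to 12 of them, each of 6 numbers: dx, dy, dz in m, then a rotation vector rx, ry, rz in degrees; each row is the pose to reach, as a shift and turn from the pose commanded when the command began, along the tool's axes at that moment; what a row does not reach only later rows make up. A row lasts 1/12 s, in which the tool goes at most 0.0417 m and 7.16 degrees, less where a joint would pass 70% of its speed; a pose out of reach is approached as far as the arm can. OPENING is the finger opening in m, set as the command begins (- or left out keeps the last). The fingers move at their own pace and stop on an object; FORCE is the grip in N (left out, the last holds). Time passes only in rows, so rows that do not move let the fingers close. It prints the time, the measured TCP pose, the force, the opening and the grip force at its end.
- r.get_state(): the state, without advancing time (a new reading comes with each control period).
- r.capture(name): name is "scene" or "top" or "wrist"; returns a dict with "frame" (384x512x3 uint8, red, green, blue), "z_map" (384x512 float32, m along the optical axis (not along the pixel's ray), 0 where there is no reading), "fx", "fy", "cx", "cy" (pixels), "cam_to_world" (4x4, takes a point from camera to world coordinates). Camera axes: x right, y down, z forward; pixel columns grow to the right and rows downward; lengths in m; the calibration is good to about 2 mm. A picture is of the moment at which its call begins.
- r.close_job(): hands the job in; it is judged then, once.
The state is a dict: "time_s": time; "joints": joint angles; "qd": joint speeds; "joint_torque": joint torques, N m; "tcp_pos": TCP position; "eef_rot": TCP orientation; "contact_force": force on the tool from outside, world axes, zero at the start; "moment": the same for the moment, N m; "gripper_width": finger opening in m; "gripper_force": force on a finger pad.
Only numpy, scipy, OpenCV 4.12 (cv2) and the standard library are available. Lean on these libraries where they do the work, as an engineer would, in place of code of your own. Each camera call takes 0.05 s, during which the arm holds its last target. There are 200 camera calls.

## Working session

There is one attempt and no reset: what is moved stays moved. The work goes in short steps, Python scripts to look and compute and a shell command to move; the robot and the scene stay as the last step left them, time stands still between calls to the robot, and variables do not carry over. Pictures are saved under pics/ and viewed, at most 10 in all, crops included, and the job is handed in when it is done.

```bash
ls; mkdir -p pics; python3 - <<'E'
from plant import r
import cv2,numpy as np
s=r.get_state();print(s['time_s'],s['tcp_pos'],s['eef_rot'],r.grip_depth)
for n in("scene","top"):
    c=r.capture(n);np.savez(''+n+'0.npz',**c)
    cv2.imwrite(f'pics/{n}0.png',c['frame'][:,:,::-1])
    print(n,c['fx'],c['cx'],c['cy'],np.round(c['cam_to_world'],3).tolist())
E
```

```text
drive.py
pics
plant.py
0.0 [0.19341559 0.64618443 0.22562617] [ 1.79904953e+02 -9.15780790e-03 -1.66689103e+01] 0.0188
scene 386.44930042718505 254.77199965804184 188.78708308239646 [[0.463, 0.656, -0.597, 1.245], [0.886, -0.351, 0.302, -0.249], [-0.011, -0.669, -0.744, 0.959], [0.0, 0.0, 0.0, 1.0]]
top 354.79164929232115 253.65144729195828 194.16923511442238 [[-0.015, -0.997, 0.075, 0.522], [-1.0, 0.016, 0.009, 0.059], [-0.01, -0.075, -0.997, 1.085], [0.0, 0.0, 0.0, 1.0]]
```
View pics/scene0.png

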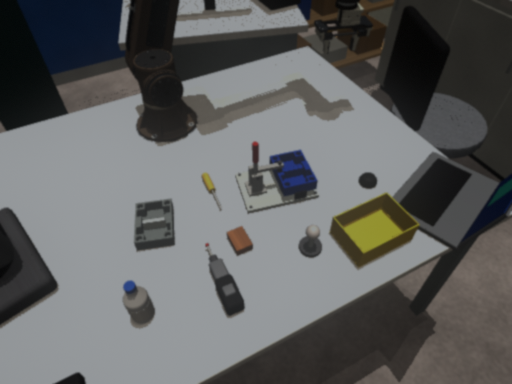

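View pics/top0.png

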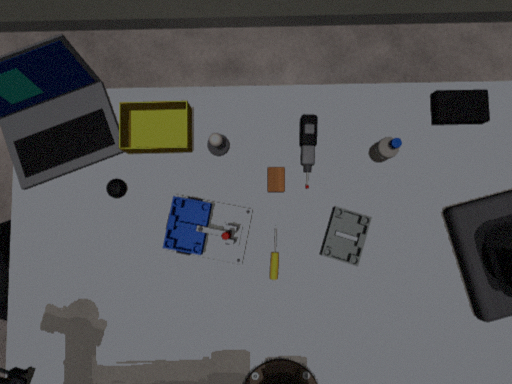

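The scene view shows the fixture with the blue tray at about (290,175) and the clamp's red handle at (255,150). The dock is at (155,222). In the top view the tray is at (188,225), the clamp handle at (225,236) and the dock at (346,236), and the screwdriver at (275,255) lies between them. Next I'll measure from both cameras' depth.

```bash
cat > h.py <<'E'
import numpy as np,cv2
def cloud(c):
    z=c['z_map'];v,u=np.mgrid[:z.shape[0],:z.shape[1]]
    P=np.stack([(u-c['cx'])/c['fx']*z,(v-c['cy'])/c['fy']*z,z,np.ones_like(z)],-1)
    W=(P@np.asarray(c['cam_to_world']).T)[...,:3]; W[z==0]=np.nan
    return W
def hsv(c): return cv2.cvtColor(c['frame'],cv2.COLOR_RGB2HSV)
def rect(p):
    (c,s,a)=cv2.minAreaRect((p[:,:2]*1000).astype(np.float32)); return np.round(c,1),np.round(s,1),round(a,2)
E
python3 - <<'E'
from h import *
for n in('top','scene'):
    c=dict(np.load(n+'0.npz'));W=cloud(c);H=hsv(c);x,y,z=W[...,0],W[...,1],W[...,2]
    near=lambda a,b,d:(abs(x-a)<d)&(abs(y-b)<d)
    print(n,'table z',np.nanmedian(z[near(.45,0,.03)]))
    blue=(H[...,0]>105)&(H[...,0]<130)&(H[...,1]>120)&near(.45,.25,.2)
    p=W[blue];print('blue',len(p),rect(p),np.nanpercentile(p[:,2],[2,25,50,75,98]).round(4))
    top=p[p[:,2]>.065];print(' top',len(top),rect(top),np.median(top[:,2]))
    red=((H[...,0]<8)|(H[...,0]>172))&(H[...,1]>130)&near(.4,.15,.2)&(z>.1)
    p=W[red];print('red',len(p),p.mean(0).round(4),p.min(0).round(3),p.max(0).round(3))
    d=near(.42,-.2,.11)&(z>.012);p=W[d];print('dock',len(p),rect(p),np.percentile(p[:,2],[2,25,50,75,98]).round(4))
    t=p[(p[:,2]>.03)];print(' top',rect(t),np.median(t[:,2]))
    f=near(.42,.2,.14)&(z>.009)&(z<.022)&~blue;p=W[f];print('plate',len(p),rect(p))
    g=(z>.01)&(x>.2)&(x<.8)&(abs(y)<.5);m,l,st,ce=cv2.connectedComponentsWithStats(g.astype(np.uint8))
    for i in range(1,m):
        if st[i,4]>25: q=W[l==i];print('  obj',st[i,:4],q.min(0).round(3),q.max(0).round(3))
E
```

```text
top table z 0.00021157262815763023
blue 2012 (array([512.2, 261.4]), array([111. , 158.8]), 78.6) [0.0361 0.0393 0.0424 0.0723 0.0772]
 top 695 (array([512.2, 261.5]), array([110.8, 149.9]), 78.39) 0.07384493887080779
red 50 [0.4875 0.1375 0.2032] [0.481 0.13  0.15 ] [0.495 0.147 0.212]
dock 857 (array([ 473.1, -199.6]), array([111.3, 149.5]), 72.23) [0.0146 0.0317 0.0379 0.0399 0.0426]
 top (array([ 473.1, -199.6]), array([111.3, 149.5]), 72.23) 0.03883548859013897
plate 1748 (array([498.4, 205.2]), array([233.5, 168.7]), 78.26)
  obj [112 126  80  30] [0.729 0.258 0.01 ] [0.8  0.5  0.08]
  obj [299 126  18  63] [ 0.617 -0.12   0.01 ] [ 0.8   -0.071  0.057]
  obj [207 133  22  23] [0.724 0.145 0.01 ] [0.79  0.21  0.098]
  obj [369 137  33  26] [ 0.693 -0.341  0.01 ] [ 0.752 -0.282  0.154]
  obj [267 167  18  26] [ 0.607 -0.024  0.01 ] [0.683 0.029 0.032]
  obj [110 179  16  20] [0.597 0.46  0.011] [0.656 0.5   0.036]
  obj [163 194  90  71] [0.394 0.075 0.01 ] [0.607 0.34  0.212]
  obj [320 207  52  60] [ 0.387 -0.274  0.01 ] [ 0.559 -0.124  0.046]
  obj [443 209   9  12] [ 0.515 -0
[... 605 characters left out ...]
]), array([126.9, 172.4]), 78.52)
  obj [235 141  84  71] [0.393 0.072 0.01 ] [0.607 0.326 0.213]
  obj [201 172  21  36] [ 0.345 -0.003  0.01 ] [0.504 0.024 0.031]
  obj [358 172  18  16] [0.602 0.455 0.01 ] [0.66  0.5   0.036]
  obj [330 192  71  54] [0.734 0.255 0.01 ] [0.8  0.5  0.08]
  obj [134 198  40  51] [ 0.386 -0.277  0.01 ] [ 0.563 -0.127  0.049]
  obj [299 225  23  31] [0.724 0.14  0.01 ] [0.791 0.208 0.102]
  obj [226 226  27  28] [ 0.608 -0.027  0.01 ] [0.685 0.026 0.035]
  obj [205 243  34  59] [ 0.615 -0.125  0.012] [ 0.8   -0.074  0.059]
  obj [ 50 274   7  12] [ 0.53  -0.5    0.017] [ 0.548 -0.498  0.056]
  obj [122 280  33  43] [ 0.707 -0.345  0.01 ] [ 0.757 -0.286  0.155]
```

```bash
cat >> h.py <<'E'
from scipy.spatial.transform import Rotation as Ro
def go(t,yaw=None):
    from plant import r
    s=r.get_state();R=Ro.from_euler('xyz',s['eef_rot'],degrees=True)
    T=R if yaw is None else Ro.from_euler('xyz',[180,0,yaw],degrees=True)
    d=np.array(t)-s['tcp_pos'];n=np.linalg.norm(d)
    print('t',s['time_s'],'tcp',np.round(s['tcp_pos'],4),np.round(s['eef_rot'],2),'F',np.round(s['contact_force'],1),'| shift',np.round(R.inv().apply(d),4),'rot',np.round((R.inv()*T).as_rotvec(degrees=True),2),'minrows',round(n/.0417,1))
E
python3 -c "
from h import *
go([.4995,.1963,.226],-101.5)"
```

```text
t 0.1 tcp [0.1934 0.6462 0.2257] [ 1.7991e+02 -1.0000e-02 -1.6670e+01] F [-0.3  0.1  0.3] | shift [4.223e-01 3.432e-01 3.000e-04] rot [ 6.000e-02 -7.000e-02  8.483e+01] minrows 13.1
```

```bash
python3 drive.py '[[0.028,0.023,-0.005,0,0,7],[0.056,0.046,-0.005,0,0,14],[0.084,0.069,-0.005,0,0,21],[0.112,0.092,-0.005,0,0,28],[0.141,0.114,-0.005,0,0,35],[0.169,0.137,-0.005,0,0,42],[0.197,0.160,-0.005,0,0,49],[0.225,0.183,-0.005,0,0,56],[0.253,0.206,-0.005,0,0,63],[0.281,0.229,-0.005,0,0,70],[0.310,0.252,-0.005,0,0,77],[0.338,0.2745,-0.005,0,0,84]]' 0.0 10; python3 -c "
from h import *
go([.4995,.1963,.228],-101.5)"
```

```text
time_s: 1.1
tcp_pos: [0.4391, 0.2849, 0.2315]
eef_rot: [180.0, -0.0, -101.0]
contact_force: [0.5, 1.2, -1.0]
gripper_width: 0.0129
gripper_force: 0.0
t 1.1 tcp [0.4391 0.2849 0.2315] [ 179.99   -0.   -100.99] F [ 0.5  1.2 -1. ] | shift [ 0.0755 -0.0762  0.0035] rot [ 0.01 -0.    0.51] minrows 2.6
```

```bash
python3 drive.py '[[0.025,-0.025,0.001,0,0,0.5],[0.05,-0.05,0.002,0,0,0.5],[0.0755,-0.0762,0.003,0,0,0.5],[0.0755,-0.0762,0.003,0,0,0.5],[0.0755,-0.0762,0.003,0,0,0.5]]'; python3 - <<'E'
from h import *
from plant import r
c=r.capture('wrist');np.savez('w1.npz',**c);cv2.imwrite('pics/w1.png',c['frame'][:,:,::-1])
W=cloud(c);H=hsv(c);z=W[...,2]
b=(H[...,0]>105)&(H[...,0]<130)&(H[...,1]>120)&(z>.06)&(z<.09);print(rect(W[b]),b.sum(),np.median(z[b]))
red=((H[...,0]<8)|(H[...,0]>172))&(H[...,1]>130)&(z>.1);p=W[red];print('red',len(p))
if len(p):print(p.min(0),p.max(0))
go([.4995,.1963,.155],-101.5)
E
```

```text
time_s: 1.52
tcp_pos: [0.5001, 0.1966, 0.228]
eef_rot: [180.0, -0.0, -101.4]
contact_force: [-0.5, -0.4, -0.6]
gripper_width: 0.0005
gripper_force: 0.0
(array([510.6, 246.3]), array([ 80.8, 150.2]), 78.72) 2672 0.0737243670807913
red 1002
[0.47810974 0.12957087 0.1559309 ] [0.49648612 0.14867966 0.21098119]
t 1.5667 tcp [0.4997 0.1976 0.2281] [ 1.7996e+02 -3.0000e-02 -1.0129e+02] F [-0.4 -0.2 -0.3] | shift [ 0.0013 -0.0001  0.0731] rot [ 0.04 -0.03  0.21] minrows 1.8
```

View pics/w1.png

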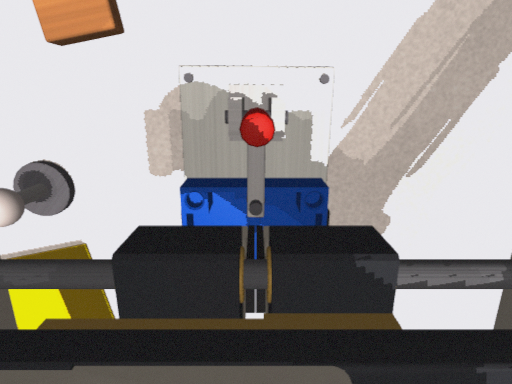

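```bash
python3 -c "
import numpy as np;print(np.round(np.load('w1.npz')['cam_to_world'],3).tolist())"
python3 drive.py '[[0,0,0.024,0,0,0.2],[0,0,0.048,0,0,0.2],[0,0,0.073,0,0,0.2],[0.012,0,0.073,0,0,0.2],[0.024,0,0.073,0,0,0.2],[0.032,0,0.073,0,0,0.2],[0.04,0,0.073,0,0,0.2],[0.048,0,0.073,0,0,0.2],[0.056,0,0.073,0,0,0.2],[0.064,0,0.073,0,0,0.2],[0.072,0,0.073,0,0,0.2],[0.080,0,0.073,0,0,0.2]]'
```

```text
[[-0.98, 0.19, 0.054, 0.485], [0.197, 0.942, 0.27, 0.123], [0.001, 0.275, -0.961, 0.386], [0.0, 0.0, 0.0, 1.0]]
time_s: 2.57
tcp_pos: [0.4841, 0.1191, 0.1558]
eef_rot: [-180.0, 0.0, -101.4]
contact_force: [1.4, 2.4, -0.2]
gripper_width: 0.0002
gripper_force: 0.8
```

```bash
python3 drive.py '[[0.008,0,0,0,0,0],[0.016,0,0,0,0,0],[0.024,0,0,0,0,0],[0.032,0,0,0,0,0],[0.04,0,0,0,0,0],[0.048,0,0,0,0,0],[0.056,0,0,0,0,0],[0.063,0,0,0,0,0],[0.070,0,0,0,0,0],[0.070,0,0,0,0,0]]'
python3 - <<'E'
from h import *
from plant import r
c=r.capture('scene');np.savez('scene1.npz',**c);cv2.imwrite('pics/s1.png',cv2.resize(c['frame'][110:240,190:350,::-1],(640,520)))
W=cloud(c);H=hsv(c);x,y,z=np.moveaxis(W,-1,0)
b=(H[...,0]>105)&(H[...,0]<130)&(H[...,1]>120)&(z>.065)&(abs(x-.51)<.12)&(abs(y-.26)<.1);print(rect(W[b]))
go([.51,.2585,.20],-101.5)
E
```

```text
time_s: 3.4
tcp_pos: [0.4698, 0.0502, 0.1555]
eef_rot: [180.0, -0.0, -101.4]
contact_force: [-0.4, 0.8, -1.2]
gripper_width: 0.0006
gripper_force: 0.0
(array([515.3, 257.1]), array([108. , 150.7]), 78.61)
t 3.45 tcp [0.4702 0.0507 0.1556] [-180.      0.   -101.41] F [ 0.4  0.3 -0.1] | shift [-0.2116  0.002  -0.0444] rot [-0.    0.    0.09] minrows 5.2
```

View pics/s1.png

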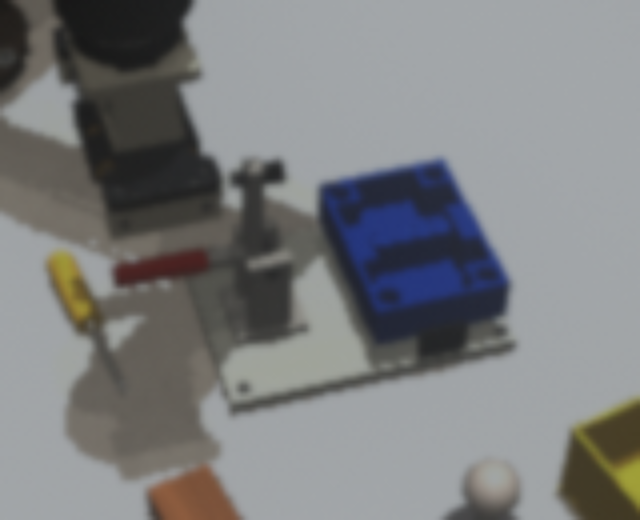

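The clamp is open: the arm stands upright at (255,200) and the handle is level at (160,268). The tray is still in its nest at (415,250). Next I go up and over beyond the tray, to look at the rib with the wrist camera.

```bash
python3 drive.py '[[0,0,-0.035,0,0,0],[0,0,-0.07,0,0,0],[-0.02,0,-0.1,0,0,0],[-0.055,0,-0.1,0,0,0],[-0.09,0,-0.1,0,0,0],[-0.125,0,-0.1,0,0,0],[-0.16,0,-0.1,0,0,0],[-0.195,0,-0.1,0,0,0],[-0.23,0,-0.1,0,0,0],[-0.263,0,-0.1,0,0,0],[-0.263,0,-0.1,0,0,0],[-0.263,0,-0.1,0,0,0]]' 0.05 20
python3 - <<'E'
from h import *
from plant import r
c=r.capture('wrist');np.savez('w2.npz',**c);cv2.imwrite('pics/w2.png',c['frame'][:,:,::-1])
W=cloud(c);H=hsv(c);z=W[...,2]
b=(H[...,0]>105)&(H[...,0]<130)&(H[...,1]>120)&(z>.065)&(z<.09);print(rect(W[b]),b.sum(),np.median(z[b]))
go([.513,.2595,.22],-101.5)
E
```

```text
time_s: 4.45
tcp_pos: [0.5219, 0.3111, 0.2543]
eef_rot: [179.9, -0.1, -101.2]
contact_force: [0.0, 0.4, -0.3]
gripper_width: 0.0502
gripper_force: 0.0
(array([513.7, 261.4]), array([109.5, 150.2]), 78.51) 5909 0.07392890897154097
t 4.5 tcp [0.5218 0.3099 0.2547] [ 1.7996e+02 -7.0000e-02 -1.0129e+02] F [0.9 0.2 0.1] | shift [ 0.0511 -0.0012  0.0348] rot [ 0.04 -0.07  0.21] minrows 1.5
```

View pics/w2.png

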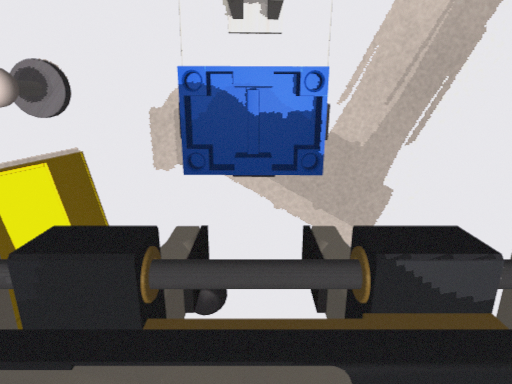

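The wrist view shows the whole tray at (253,120), its rib vertical at about column 253. The fingers straddle column 256, so they line up with the rib. Two views agree on the tray at about (0.5135, 0.2605) with its top at 0.074, so I descend to the grasp.

```bash
python3 drive.py '[[0.025,-0.001,0.01,0,0,0.2],[0.05,-0.0015,0.03,0,0,0.2],[0.05,-0.0015,0.06,0,0,0.2],[0.05,-0.0015,0.09,0,0,0.2],[0.05,-0.0015,0.12,0,0,0.2],[0.05,-0.0015,0.145,0,0,0.2],[0.05,-0.0015,0.165,0,0,0.2],[0.05,-0.0015,0.18,0,0,0.2],[0.05,-0.0015,0.193,0,0,0.2],[0.05,-0.0015,0.203,0,0,0.2],[0.05,-0.0015,0.208,0,0,0.2],[0.05,-0.0015,0.208,0,0,0.2]]'
python3 -c "
from h import *
go([.5134,.2605,.047],-101.5)"
```

```text
time_s: 5.5
tcp_pos: [0.5133, 0.259, 0.0469]
eef_rot: [180.0, -0.1, -101.6]
contact_force: [-0.0, -0.6, 0.7]
gripper_width: 0.0498
gripper_force: 0.0
t 5.5 tcp [0.5133 0.259  0.0469] [ 1.7995e+02 -6.0000e-02 -1.0160e+02] F [-0.  -0.6  0.7] | shift [-0.0015  0.0002 -0.0001] rot [ 0.05 -0.06 -0.1 ] minrows 0.0
```

```bash
python3 drive.py '[[-0.001,0,0,0,0,0],[-0.001,0,0,0,0,0],[-0.001,0,0,0,0,0],[-0.001,0,0,0,0,0],[-0.001,0,0,0,0,0],[-0.001,0,0,0,0,0],[-0.001,0,0,0,0,0],[-0.001,0,0,0,0,0]]' 0.0 45
python3 drive.py '[[0,0,-0.006,0,0,0],[0,0,-0.014,0,0,0],[0,0,-0.025,0,0,0],[0,0,-0.04,0,0,0],[0,0,-0.06,0,0,0],[0,0,-0.08,0,0,0],[0,0,-0.1,0,0,0],[0,0,-0.12,0,0,0],[0,0,-0.135,0,0,0],[0,0,-0.145,0,0,0],[0,0,-0.15,0,0,0],[0,0,-0.15,0,0,0]]'
python3 -c "
from h import *
go([.473,-.2,.197],-107.7)"
```

```text
time_s: 6.17
tcp_pos: [0.514, 0.261, 0.0478]
eef_rot: [-180.0, 0.0, -101.5]
contact_force: [-1.6, -0.1, 2.5]
gripper_width: 0.0114
gripper_force: 45.0
time_s: 7.17
tcp_pos: [0.5141, 0.261, 0.1988]
eef_rot: [-179.9, 0.1, -101.6]
contact_force: [-0.2, 0.7, -5.2]
gripper_width: 0.012
gripper_force: 45.0
t 7.1667 tcp [0.5141 0.261  0.1988] [-1.7995e+02  9.0000e-02 -1.0156e+02] F [-0.2  0.7 -5.2] | shift [ 0.4599 -0.0521  0.0011] rot [-0.05  0.09  6.14] minrows 11.1
```

```bash
python3 drive.py '[[0,0,-0.02,0,0,0],[0,0,-0.045,0,0,0],[0,0,-0.06,0,0,0],[0.01,-0.001,-0.06,0,0,0],[0.03,-0.003,-0.06,0,0,0.5],[0.06,-0.006,-0.06,0,0,1],[0.09,-0.01,-0.06,0,0,1.5],[0.12,-0.013,-0.06,0,0,2],[0.15,-0.017,-0.06,0,0,2.5],[0.18,-0.02,-0.06,0,0,3],[0.21,-0.024,-0.06,0,0,3.5],[0.24,-0.027,-0.06,0,0,4]]'
python3 drive.py '[[0.03,-0.003,0,0,0,0.5],[0.06,-0.007,0,0,0,1],[0.085,-0.01,0,0,0,1.4],[0.1,-0.011,0,0,0,1.6],[0.11,-0.0125,0,0,0,2],[0.115,-0.013,0,0,0,2],[0.115,-0.013,0,0,0,2],[0.115,-0.013,0,0,0,2]]'
python3 - <<'E'
from h import *
from plant import r
for n in('top','scene','wrist'):
    c=r.capture(n);np.savez(n+'2.npz',**c);cv2.imwrite(f'pics/{n}2.png',c['frame'][:,:,::-1])
    W=cloud(c);H=hsv(c);z=W[...,2]
    b=(H[...,0]>105)&(H[...,0]<130)&(H[...,1]>120)&(abs(W[...,0]-.48)<.15)&(abs(W[...,1]+.1)<.2)
    if b.sum()>20:
        p=W[b];print(n,b.sum(),rect(p),np.percentile(p[:,2],[2,50,98]).round(3)); zt=np.percentile(p[:,2],95);print(rect(p[p[:,2]>zt-.012]))
go([.473,-.2,.26],-107.7)
E
```

```text
time_s: 8.17
tcp_pos: [0.4903, 0.0179, 0.2556]
eef_rot: [179.8, -0.1, -105.6]
contact_force: [0.7, -0.2, -4.3]
gripper_width: 0.0117
gripper_force: 45.0
time_s: 8.83
tcp_pos: [0.4737, -0.0938, 0.257]
eef_rot: [180.0, -0.0, -107.6]
contact_force: [-0.5, -0.0, -5.1]
gripper_width: 0.0116
gripper_force: 45.0
top 535 (array([510.8, -82.2]), array([152.8,  82.6]), 72.12) [0.247 0.282 0.52 ]
(array([513.6, -70.1]), array([128.2,  71.9]), 72.11)
scene 367 (array([473.4, -94.4]), array([108.5, 151.9]), 72.7) [0.249 0.285 0.639]
(array([ 483.1, -139.7]), array([ 9.2, 32.8]), 87.63)
wrist 33158 (array([ 471.3, -101.7]), array([ 92.4, 150.9]), 72.45) [0.248 0.28  0.285]
(array([ 469.9, -106. ]), array([ 83.4, 150.9]), 72.45)
t 8.9833 tcp [ 0.4741 -0.0932  0.2574] [ 179.99    0.   -107.5 ] F [-0.2 -0.  -5.7] | shift [ 0.1022 -0.0311 -0.0026] rot [0.01 0.   0.2 ] minrows 2.6
```

View pics/wrist2.png

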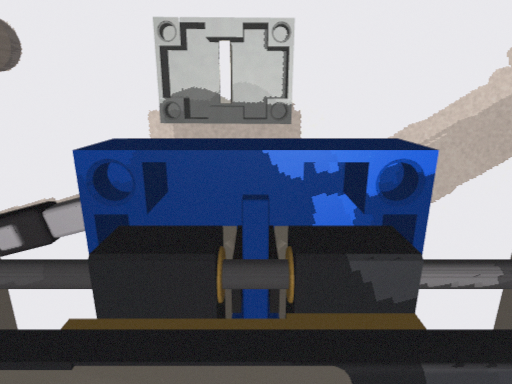

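The wrist view shows the held tray's -y part, with its sockets at (112,178) and (397,178). Beyond it is the whole grey dock, with sockets at (168,32), (281,32), (173,110) and (278,110). I'll measure both in this one frame.

```bash
cat >> h.py <<'E'
def rel(c):
    W=cloud(c);H=hsv(c);x,y,z=np.moveaxis(W,-1,0)
    b=(H[...,0]>105)&(H[...,0]<130)&(H[...,1]>120)&(abs(y+.15)<.2)&(z<.32)
    zt=np.percentile(z[b],90);t=W[b&(abs(z-zt)<.006)]
    d=W[~b&(z>.034)&(z<.05)&(abs(x-.473)<.1)&(abs(y+.2)<.1)]
    cd,sd,ad=rect(d);ct,st,at=rect(t)
    ad=ad if 45<ad<=90 else ad+90; at=at if 45<at<=90 else at+90
    print('dock',rect(d),np.median(d[:,2]).round(4),len(d),'| tray',rect(t),np.median(t[:,2]).round(4),'yaw dock',round(ad-90,2),'tray',round(at-90,2))
    a=np.radians(at-90);ex=np.array([np.cos(a),np.sin(a)]);ey=np.array([-ex[1],ex[0]])
    u=t[:,:2]@ex;v=t[:,:2]@ey
    q=lambda k,f:np.percentile(k,f)
    tc=ex*(q(u,.1)+q(u,99.9))/2+ey*(q(v,.2)+.055)
    print('tray centre',tc.round(4),'x-width',q(u,99.9)-q(u,.1),'tray y max-from-centre',q(v,99.8)-tc@ey)
    return tc,cd/1000
E
python3 - <<'E'
from h import *
c=dict(np.load('wrist2.npz'));tc,cd=rel(c);tcp=np.array([.4741,-.0932])
R=Ro.from_euler('z',107.5,degrees=True).as_matrix()[:2,:2]
print('centre-tcp world',tc-tcp)
c=dict(np.load('top2.npz'));W=cloud(c);x,y,z=np.moveaxis(W,-1,0);m=(abs(x-.473)<.1)&(abs(y+.2)<.1)&(z>.03)&(z<.05);print(rect(W[m]))
E
```

```text
dock (array([ 474.9, -200.6]), array([110.3, 150.6]), 72.24) 0.039 5312 | tray (array([ 469.9, -106. ]), array([ 83.4, 150.9]), 72.5) 0.2835 yaw dock -17.76 tray -17.5
tray centre [ 0.4738 -0.0932] x-width 0.1497654276059346 tray y max-from-centre 0.026870123339679447
centre-tcp world [-2.76570357e-04  2.18633050e-05]
(array([ 530.4, -258.5]), array([ 8.1, 29.6]), 4.78)
```

```bash
python3 -c "
from h import *
go([.514,-.0767,.09],-107.76)"
```

```text
t 8.9833 tcp [ 0.4741 -0.0932  0.2574] [ 179.99    0.   -107.5 ] F [-0.2 -0.  -5.7] | shift [-0.0277 -0.0331  0.1674] rot [0.01 0.   0.26] minrows 4.1
```

```bash
python3 drive.py '[[-0.01,-0.012,0.01,0,0,0.1],[-0.02,-0.024,0.03,0,0,0.2],[-0.0277,-0.033,0.055,0,0,0.26],[-0.0277,-0.033,0.08,0,0,0.26],[-0.0277,-0.033,0.105,0,0,0.26],[-0.0277,-0.033,0.13,0,0,0.26],[-0.0277,-0.033,0.15,0,0,0.26],[-0.0277,-0.033,0.162,0,0,0.26],[-0.0277,-0.033,0.167,0,0,0.26],[-0.0277,-0.033,0.167,0,0,0.26],[-0.0277,-0.033,0.167,0,0,0.26]]'
python3 - <<'E'
from h import *
from plant import r
c=r.capture('wrist');np.savez('w3.npz',**c);cv2.imwrite('pics/w3.png',c['frame'][:,:,::-1])
tc,cd=rel(c);s=r.get_state();print('tray-tcp',tc-s['tcp_pos'][:2],'move',cd-tc)
t=s['tcp_pos'][:2]+cd-tc;go([*t,.1],-107.76)
E
```

```text
time_s: 9.9
tcp_pos: [0.5145, -0.0771, 0.0911]
eef_rot: [-180.0, -0.0, -107.8]
contact_force: [0.9, -0.2, -5.0]
gripper_width: 0.0119
gripper_force: 45.0
dock (array([ 483.2, -174.9]), array([ 55.6, 151. ]), 72.21) 0.039 8550 | tray (array([510. , -89.9]), array([ 83.1, 151. ]), 72.25) 0.1173 yaw dock -17.79 tray -17.75
tray centre [ 0.5141 -0.0769] x-width 0.14980896982324415 tray y max-from-centre 0.02675190326626982
tray-tcp [-0.0006013   0.00015598] move [-0.030928   -0.09796041]
t 9.95 tcp [ 0.5147 -0.0771  0.0915] [-1.7992e+02  3.0000e-02 -1.0777e+02] F [ 0.5  0.8 -4.5] | shift [ 0.1027 -0.0005 -0.0085] rot [-0.08  0.03 -0.01] minrows 2.5
```

View pics/w3.png

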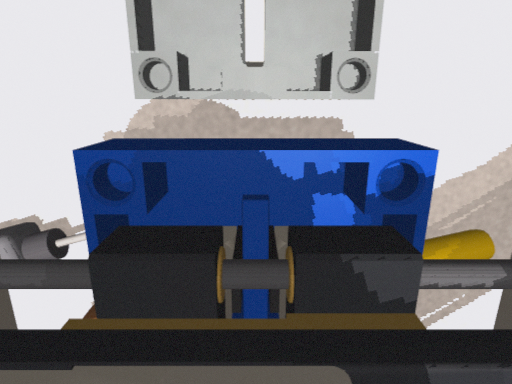

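The near half of the dock is at the top of the view, its sockets at (155,75) and (353,75). They are in line with the tray's sockets at (112,178) and (400,178). From its near edge the dock centre comes out at (0.4749, -0.2008), which agrees with the earlier (0.4749, -0.2006).

```bash
python3 -c "
from h import *
go([.4753,-.2009,.091],-107.78)"
```

```text
t 9.95 tcp [ 0.5147 -0.0771  0.0915] [-1.7992e+02  3.0000e-02 -1.0777e+02] F [ 0.5  0.8 -4.5] | shift [ 0.1299 -0.0002  0.0005] rot [-0.08  0.03  0.01] minrows 3.1
```

```bash
python3 drive.py '[[0.01,0,0,0,0,0],[0.03,0,0,0,0,0],[0.05,0,0,0,0,0],[0.07,0,0,0,0,0],[0.09,0,0,0,0,0],[0.11,0,0,0,0,0],[0.123,0,0,0,0,0],[0.13,0,0,0,0,0],[0.13,0,0,0,0,0],[0.13,0,0,0,0,0]]'
python3 -c "
from h import *
go([.4753,-.2009,.065],-107.78)"
```

```text
time_s: 10.78
tcp_pos: [0.4743, -0.2016, 0.0912]
eef_rot: [-179.9, 0.0, -107.9]
contact_force: [0.0, -0.0, -4.6]
gripper_width: 0.0122
gripper_force: 45.0
t 10.7833 tcp [ 0.4743 -0.2016  0.0912] [-1.7992e+02  2.0000e-02 -1.0788e+02] F [ 0.  -0.  -4.6] | shift [-0.001  -0.0007  0.0262] rot [-0.08  0.02 -0.1 ] minrows 0.6
```

```bash
python3 drive.py '[[-0.001,-0.0005,0.005,0,0,0],[-0.001,-0.0005,0.01,0,0,0],[-0.001,-0.0005,0.015,0,0,0],[-0.001,-0.0005,0.019,0,0,0],[-0.001,-0.0005,0.022,0,0,0],[-0.001,-0.0005,0.025,0,0,0],[-0.001,-0.0005,0.027,0,0,0],[-0.001,-0.0005,0.029,0,0,0],[-0.001,-0.0005,0.031,0,0,0],[-0.001,-0.0005,0.031,0,0,0]]'
```

```text
time_s: 11.62
tcp_pos: [0.4746, -0.2005, 0.0592]
eef_rot: [180.0, -0.0, -107.8]
contact_force: [-0.0, 0.3, -5.6]
gripper_width: 0.0119
gripper_force: 45.0
```

Pins are 5 mm deep with no contact force. I continue slowly.

```bash
python3 drive.py '[[0,0,0.001,0,0,0],[0,0,0.002,0,0,0],[0,0,0.003,0,0,0],[0,0,0.004,0,0,0],[0,0,0.005,0,0,0],[0,0,0.0055,0,0,0],[0,0,0.0055,0,0,0]]'; python3 drive.py '[[0,0,0.0005,0,0,0],[0,0,0.001,0,0,0],[0,0,0.0015,0,0,0],[0,0,0.0015,0,0,0]]'
```

```text
time_s: 12.2
tcp_pos: [0.4747, -0.2005, 0.0539]
eef_rot: [180.0, -0.0, -107.8]
contact_force: [0.2, -0.8, -4.2]
gripper_width: 0.0117
gripper_force: 45.0
time_s: 12.53
tcp_pos: [0.4748, -0.2005, 0.0528]
eef_rot: [-180.0, -0.0, -107.8]
contact_force: [-1.0, 0.5, -1.6]
gripper_width: 0.0118
gripper_force: 45.0
```

```bash
python3 drive.py '[[0,0,0.0005,0,0,0],[0,0,0.001,0,0,0],[0,0,0.001,0,0,0]]'; python3 drive.py '[[0,0,0,0,0,0],[0,0,0,0,0,0],[0,0,0,0,0,0],[0,0,0,0,0,0],[0,0,0,0,0,0],[0,0,0,0,0,0]]' 0.05
```

```text
time_s: 12.78
tcp_pos: [0.4748, -0.2005, 0.0527]
eef_rot: [-180.0, -0.0, -107.8]
contact_force: [-4.9, 3.5, 10.9]
gripper_width: 0.0118
gripper_force: 45.0
time_s: 13.28
tcp_pos: [0.4748, -0.2005, 0.0515]
eef_rot: [-180.0, -0.0, -107.8]
contact_force: [0.5, 0.6, -0.0]
gripper_width: 0.046
gripper_force: 0.0
```

Seated and released. I lift straight up, back off and check.

```bash
python3 drive.py '[[0,0,-0.01,0,0,0],[0,0,-0.03,0,0,0],[0,0,-0.055,0,0,0],[0,0,-0.085,0,0,0],[0,0,-0.12,0,0,0],[0,0,-0.15,0,0,0],[-0.03,0,-0.18,0,0,0],[-0.06,0,-0.2,0,0,0],[-0.09,0,-0.2,0,0,0],[-0.11,0,-0.2,0,0,0],[-0.11,0,-0.2,0,0,0],[-0.11,0,-0.2,0,0,0]]'
python3 - <<'E'
from h import *
from plant import r
out=[]
for n in('scene','wrist'):
    c=r.capture(n);W=cloud(c);H=hsv(c);x,y,z=np.moveaxis(W,-1,0)
    out.append(c['frame'][:,:,::-1])
    near=(abs(x-.475)<.12)&(abs(y+.2)<.12)
    b=(H[...,0]>105)&(H[...,0]<130)&(H[...,1]>120)&near
    t=W[b&(z>.068)];print(n,'tray top',rect(t),np.median(t[:,2]).round(4))
    A=np.c_[t[:,:2],np.ones(len(t))];f=t[abs(t[:,2]-np.median(t[:,2]))<.004];A=np.c_[f[:,:2],np.ones(len(f))];print(' slope',np.linalg.lstsq(A,f[:,2],rcond=None)[0][:2].round(4))
    g=near&~b&(z>.008)&(z<.036);print(' grey',rect(W[g]) if g.sum()>20 else g.sum())
s,w=out;cv2.imwrite('pics/fin.png',np.hstack([cv2.resize(s[130:270,110:330],(440,280)),cv2.resize(w,(360,280))]))
E
```

```text
time_s: 14.28
tcp_pos: [0.5085, -0.0949, 0.2523]
eef_rot: [-180.0, 0.0, -107.7]
contact_force: [-0.5, -0.9, 0.2]
gripper_width: 0.0502
gripper_force: 0.0
scene tray top (array([ 476.3, -196.8]), array([117.4, 150.3]), 73.15) 0.0806
 slope [ 0.004  -0.0009]
 grey (array([ 496.8, -207.6]), array([137.4, 173.1]), 4.97)
wrist tray top (array([ 484., -171.]), array([163.9, 149.7]), 72.2) 0.0788
 slope [0.001  0.0024]
 grey 0
```

View pics/fin.png

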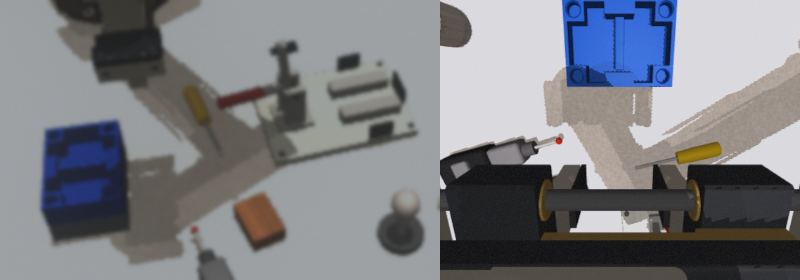

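The blue tray sits flush on the grey one at (85,180): its top reads 0.079 and it is level. The clamp is still open, with its arm at (290,75), and the bystanders are undisturbed.

```bash
python3 -c "
from plant import r
print(r.close_job())"
```

```text
the job is handed in; nothing more can be done
None
```

The job is handed in, but the judge's verdict was not shown: by my last camera check the clamp is open, the blue tray sits level and flush on the grey tray, nothing else looks moved, and the robot is clear of everything.

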